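# Hang the temperature probe in the beaker

## Robot

A 7-joint arm with a two-finger parallel gripper is mounted at the origin on the work surface. World frame = base frame: x ahead of the robot, y to its left, z up, the work surface at z = 0. Lengths are in m, angles in rad, forces in N, time in s.
With the tool pointing down it reaches from about 0.425 to 0.925 m from the base axis. Payload 6.8 kg.
Tool frame: the origin (TCP) lies between the finger pads; the fingertips stand 25 mm ahead of it and the grasp point (between the pads) lies 6 mm ahead of it; z points along the fingers, y is the line along which they close (so a half turn about z gives the same grasp; the last joint's range is limited). The gripper opens to 88 mm and grips with 3 to 60 N. Pads are 20 mm wide; open, the fingers measure 115 mm over their backs; the gripper's body (75 mm by 178 mm) begins 61 mm behind the grasp point.
Start: joints at [-1.331, 0.477, 0.022, 1.555, -0.011, 1.109, -0.083], TCP at [0.23, 0.635, 0.248] pointing down, gripper open.
Joint ranges: [-2.96, 2.96], [-0.34, 2.1], [-1.41, 1.46], [0.24, 2.44], [-1.37, 4.51], [0.17, 1.92], [-2.96, 2.96]. Speed limits (rad/s): [2.39, 2.39, 3.14, 3.14, 3.14, 3.14, 3.14].

## Interface

Orientations are given as a unit quaternion [x, y, z, w].
In Python, from workcell import arm gives the robot as it stands.
- The arm moves only by the shell command python3 -m handwheel 'ROWS'. ROWS is JSON, a list that holds one entry, the list of rows, each a list of 5 numbers: the shift along the tool's x, y, z in mm, then the turn about the tool's z in rad, then the closure, from 0 (fully open) to 1 (shut). In form: [[[tx, ty, tz, turn, hand], ...]]. A call has 1 to 12 rows; each row is the pose to reach, as a shift and turn from the pose commanded when the call began, along the tool's axes at that moment; what a row does not reach only later rows make up. A row lasts 1/12 s, in which the tool goes at most 41.7 mm and 7.16 degrees, less where a joint would pass 70% of its speed; a pose out of reach is approached as far as the arm can. A call with a gripper value outside its range is refused whole. The fingers move at their own pace and stop on an object; the grip force is fixed at half the most. Time passes only in rows, so rows that repeat a pose let the fingers close. It gives the time, the measured TCP pose, the force, the opening and the grip force at its end, in the units of the state.
- arm.observe(): the state, without advancing time (a new reading comes with each control period).
- arm.read_camera(name): name is "side" or "top" or "wrist"; returns (picture, depth): 480x640x3 uint8, red, green, blue; 480x640 float32, m along the optical axis (not along the pixel's ray), 0 where there is no reading.
- arm.camera_params(name): a dict with "intrinsics" (3x3 intrinsics, pixels), "cam_to_world" (4x4, takes a point from camera to world coordinates). Camera axes: x right, y up, looking along -z (the intrinsics and any distortion apply to the point x, -y, -z); pixel columns grow to the right and rows downward; lengths in m; the calibration is good to about 2 mm. A picture is of the moment at which its call begins: read the wrist's pose just before it. camera_params takes no time and is no camera call; for the wrist camera it gives the pose at the moment of the call.
- arm.close_job(): hands the job in; it is judged then, once.
Trained networks look in the newest picture that a camera, given by its name, has taken for a name from the list of things; names that differ only in an ending like _2 or _b are one class to them, and where a whole thing is asked for, a point or a joint stands for the part that bears it (a point fixed in the world has none). Each returns a list of dicts, best first, with "p" (0 to 1); they miss things now and then, are a little off and sometimes report something else, mostly with a low value. They report only what shows in the picture. A call takes as long as a camera call. They do not tell look-alikes from the thing itself.
- arm.find_in(name, camera): "extent" ([left, top, right, bottom] in pixels, round what is visible of it).
- arm.silhouettes(name, camera): "region" (480x640 bool, what is visible of it) and "extent" ([left, top, right, bottom] in pixels, round what is visible of it).
The state is a dict: "t": time; "joints": joint angles; "dq": joint speeds; "effort": joint torques, N m; "ee_pos": TCP position; "tool_rot": TCP orientation; "contact_force": force on the tool from outside, world axes, zero at the start; "moment": the same for the moment, N m; "grip_width": finger opening in m; "finger_force": force on a finger pad.
Only numpy, scipy, OpenCV 4.12 (cv2) and the standard library are available. Lean on these libraries where they do the work, as an engineer would, in place of code of your own. Each camera call takes 0.05 s, during which the arm holds its last target. There are 200 camera calls.

## Task

First swing the electrode stand's holder arm round until its small outer hole is over the middle of the beaker on the stirrer. Then take the temperature probe (thin steel stem, flat black head) from the rack and lower it gently, not dropped, through that small hole until its shoulder sits flat on the arm. Leave the beaker, the two other probes, the measuring cylinder and the amber bottle where they stand.

Things in the scene. Friction and masses are not known exactly. Their poses are not given: they have to be found in the camera images.
- probe_grip (a point): Centre of the head of the temperature probe (loose, rigid, cordless, 40 to 85 g, upright, 158 mm long): the only flat head, black, 30 mm wide (point's x), 16 mm thick (y), 52 mm tall. Below it a round shoulder and a thin stem. This point is on the stem's axis (z, up), 26 mm below the head's top and 32 mm above the shoulder's underside. It starts in any of the rack's three holes.
- probe_shoulder (a point): Centre of the underside of that probe's black shoulder (22 mm in diameter, 6 mm thick), where the stem begins. Meets the small hole's mouth when the probe is home.
- probe_tip (a point): The point of that probe's steel stem, 100 mm below the shoulder and 132 mm below the head's centre. The stem is 8 mm in diameter; its last 10 mm taper to a 3 mm point.
- hole (a point): Centre of the mouth of the small hole, on the top face of the holder arm's head, 150 mm above the bench. The hole, 10 mm in diameter, goes right through the 20 mm thick head, on the arm's centre line 170 mm out from the pivot. Site's x points from the hole back to the pivot, z up.
- holder_head (a point): Centre of the holder arm's head: a level grey block 65 mm long (125 to 190 mm out from the pivot), 70 mm wide across the arm (point's y) and 20 mm thick (130 to 150 mm above the bench). Besides the small hole it has two larger ones, 14 mm in diameter, 145 mm out and 19 mm either side of the centre line: not for this probe. A 26 mm wide bar runs from it back to the pivot.
- pivot (a point): Point on the axis about which the holder arm turns, level with its top face (150 mm). There stands a fixed steel pillar, 14 mm in diameter, ending 200 mm above the bench; the arm's black boss round it is 34 mm in diameter.
- swivel (a joint): Angle of the holder arm about the pillar, rad, -1.6 to 1.6. At 0 the arm points from the pillar towards the robot (along -x, within 0.2 rad); it grows as the arm's end goes to the robot's left (+y). Starts at 0.75 to 1.25. Stiff: 2 to 3 N pushed sideways at the head turn it, and it stays where it is left.
- beaker_rim (a point): Centre of the mouth, 117 mm above the bench, of the clear glass beaker: loose, 120 g, 70 mm outside diameter (rim 75 mm), 95 mm tall, wall 3 mm, on a fixed flat white stirrer 110 mm square, 22 mm high. It lies on the robot's side of the pillar, as far from the pillar's axis as the small hole, within 8 mm.
- rack: White probe rack, fixed to the bench, on the robot's left or right. Origin: centre of its underside. 165 mm long (x), 70 mm wide (y), 112 mm high; its top deck has three holes, 14 mm in diameter, in a row along x at -55, 0 and 55 mm. A probe stands in each, its shoulder resting on the deck.
- ph_head (a point): Bystander: middle of the round black cap of the pH electrode (cap 22 mm in diameter, 48 mm tall on the deck, glass shaft 12 mm), standing in the rack. The point is 24 mm above the deck.
- conductivity_head (a point): Bystander: middle of the round grey head of the conductivity cell (25 mm in diameter, 68 mm tall on the deck, shaft 12 mm), standing in the rack. The point is 34 mm above the deck.
- cylinder_mid (a point): Bystander: middle of the loose glass measuring cylinder, 200 mm tall, tube 26 mm and foot 58 mm in diameter, 150 g, easily knocked over. The point is 100 mm above the bench.
- bottle_mid (a point): Bystander: middle of the loose amber reagent bottle, 68 mm in diameter and 130 mm tall. The point is 65 mm above the bench.
Not all that is in view belongs to the job. There is more than one size of the part that bears beaker_rim; the job needs the larger.

How it is judged:
By the outcome, as a careful person would: the job done as asked, in the order asked, and still so for the second after the job is handed in, with the robot touching nothing.
It also fails if it takes over 72 s, if anything falls off the work surface, if the arm or the gripper's body presses on something with over 40 N, if the wrist force passes 120 N, or if a joint passes its speed limit or range.

## Working session

There is one attempt and no reset: what is moved stays moved. The work goes in short steps, Python scripts to look and compute and a shell command to move; the robot and the scene stay as the last step left them, time stands still between calls to the robot, and variables do not carry over. Pictures are saved under pics/ and viewed, at most 10 in all, crops included, and the job is handed in when it is done.

```bash
mkdir -p pics; ls; cat > h.py <<'E'
import numpy as np, cv2
from workcell import arm
def cam(n):
    p=arm.camera_params(n); im,d=arm.read_camera(n); return im,d,np.array(p["intrinsics"]),np.array(p["cam_to_world"])
def cloud(d,K,T):
    v,u=np.mgrid[:480,:640]
    P=np.stack([(u-K[0,2])/K[0,0]*d,-(v-K[1,2])/K[1,1]*d,-d],-1)
    return P@T[:3,:3].T+T[:3,3]
def proj(p,K,T):
    c=(np.asarray(p)-T[:3,3])@T[:3,:3]; return K[0,0]*c[0]/-c[2]+K[0,2],K[1,2]-K[1,1]*c[1]/-c[2]
def save(n,im): cv2.imwrite("pics/"+n+".png",cv2.cvtColor(im,cv2.COLOR_RGB2BGR))
E
python3 - <<'E'
from h import *
np.set_printoptions(precision=3,suppress=True)
o=arm.observe();print(o["t"],o["ee_pos"],o["tool_rot"],o["grip_width"])
for c in("top","side"):
    im,d,K,T=cam(c);save(c+"0",im);np.savez(c+"0.npz",im=im,d=d,K=K,T=T)
    print(c,K[0,0],T)
    P=cloud(d,K,T)
    for n in("probe_grip","holder_head","pivot","beaker_rim","rack","ph_head","conductivity_head","cylinder_mid","bottle_mid"):
        for r in arm.silhouettes(n,c)[:3]:
            m=r["region"]&(d>0)
            q=P[m]
            print(n,round(r["p"],2),np.array(r["extent"]).astype(int), q.min(0),q.max(0),np.median(q,0)) if len(q) else print(n,r["extent"],"nodepth")
E
```

```text
pics
0.0 [0.23  0.634 0.247] [ 0.173  0.985 -0.001 -0.   ] 0.08795589149333616
top 578.064217926478 [[ 0.027  0.987 -0.158  0.348]
 [-1.     0.026 -0.008  0.002]
 [-0.004  0.159  0.987  1.453]
 [ 0.     0.     0.     1.   ]]
probe_grip 0.46 [179 241 199 255] [0.507 0.306 0.108] [0.537 0.346 0.177] [0.52  0.315 0.165]
holder_head 0.75 [276 176 359 260] [ 0.502 -0.069 -0.007] [0.731 0.124 0.193] [0.578 0.042 0.149]
pivot 0.58 [276 174 365 261] [ 0.502 -0.101 -0.005] [0.751 0.124 0.205] [ 0.651 -0.004  0.024]
pivot 0.41 [181 242 191 258] [0.507 0.306 0.109] [0.537 0.329 0.177] [0.521 0.315 0.166]
beaker_rim 0.84 [324 251 356 286] [ 0.46  -0.065  0.015] [0.538 0.008 0.124] [ 0.503 -0.03   0.031]
beaker_rim 0.56 [273 259 295 285] [ 0.47   0.075 -0.006] [0.532 0.134 0.076] [0.499 0.103 0.008]
rack 0.69 [181 240 218 317] [ 0.384  0.274 -0.009] [0.569 0.378 0.184] [0.461 0.299 0.111]
ph_head 0.67 [182 268 195 280] [0.458 0.302 0.115] [0.479 0.321 0.168] [0.467 0.311 0.147]
ph_head 0.67 [446 262 481 294] [ 0.445 -0.385 -0.004] [ 0.521 -0.296  0.139] [ 0.474 -0.32   0.086]
conductivity_head 0.
[... 917 characters left out ...]
113 0.044]
beaker_rim 0.86 [334 230 366 277] [ 0.462 -0.067  0.021] [0.534 0.008 0.122] [ 0.494 -0.01   0.089]
rack 0.62 [287 350 384 423] [ 0.382  0.211 -0.001] [0.573 0.356 0.156] [0.465 0.331 0.109]
ph_head 0.6 [332 230 365 278] [ 0.462 -0.178  0.001] [0.534 0.063 0.154] [ 0.493 -0.01   0.088]
conductivity_head 0.93 [361 354 379 409] [0.398 0.282 0.011] [0.426 0.346 0.182] [0.413 0.318 0.152]
cylinder_mid 0.94 [353 166 376 232] [ 0.455 -0.232 -0.001] [ 0.508 -0.053  0.204] [ 0.482 -0.196  0.106]
bottle_mid 0.73 [331 358 345 406] [0.458 0.307 0.016] [0.479 0.326 0.163] [0.468 0.32  0.14 ]
bottle_mid 0.71 [359 157 384 207] [ 0.445 -0.536 -0.003] [ 0.522 -0.195  0.204] [ 0.468 -0.314  0.071]
```

```bash
python3 - <<'E'
from h import *
np.set_printoptions(precision=4,suppress=True)
a=np.load("top0.npz");im,d,K,T=[a[k] for k in("im","d","K","T")]
save("topc",cv2.resize(im[160:330,170:490],(800,425),interpolation=cv2.INTER_CUBIC))
b=np.load("side0.npz");save("sidec",cv2.resize(b["im"][150:430,250:450],(560,600)[::1],interpolation=cv2.INTER_CUBIC)[:, :])
P=cloud(d,K,T)
def band(lo,hi,x0,x1,y0,y1,nm,P=P):
    m=(P[...,2]>lo)&(P[...,2]<hi)&(P[...,0]>x0)&(P[...,0]<x1)&(P[...,1]>y0)&(P[...,1]<y1)
    q=P[m]; r=cv2.minAreaRect((q[:,:2]*1000).astype(np.float32)); print(nm,len(q),q.mean(0),q.min(0),q.max(0),r); return q
for P_ in (P,cloud(b["d"],b["K"],b["T"])):
    band(.185,.215,.55,.85,-.15,.1,"pillar",P_)
    band(.14,.158,.45,.72,-.12,.16,"armtop",P_)
    band(.105,.13,.44,.56,-.09,.02,"beaker rim",P_)
    band(.016,.03,.42,.6,-.12,.06,"stirrer",P_)
    band(.155,.18,.49,.56,.28,.35,"flat head",P_)
    band(.105,.118,.37,.58,.26,.38,"deck",P_)
E
```

```text
pillar 38 [ 0.6666 -0.0345  0.1991] [ 0.6603 -0.0403  0.1857] [ 0.6745 -0.0284  0.205 ] ((667.3064575195312, -34.4041748046875), (12.651025772094727, 12.758391380310059), 39.76315689086914)
armtop 1535 [0.5863 0.0343 0.1492] [ 0.5023 -0.0717  0.14  ] [0.7083 0.1135 0.158 ] ((613.8067626953125, 12.061080932617188), (70.09101867675781, 236.3164825439453), 49.78315734863281)
beaker rim 238 [ 0.4971 -0.0308  0.1167] [ 0.4604 -0.0654  0.105 ] [0.5349 0.0073 0.124 ] ((497.6307678222656, -29.054153442382812), (72.659423828125, 73.5252685546875), 70.61238861083984)
stirrer 1282 [ 0.4916 -0.0279  0.022 ] [ 0.43   -0.0904  0.016 ] [0.5594 0.0307 0.03  ] ((493.53094482421875, -29.696224212646484), (117.86351013183594, 109.49850463867188), 9.372560501098633)
flat head 115 [0.5228 0.3177 0.1681] [0.508  0.3073 0.155 ] [0.5392 0.3313 0.177 ] ((523.33447265625, 318.657470703125), (17.070201873779297, 30.198816299438477), 64.15382385253906)
deck 1679 [0.4665 0.3127 0.1122] [0.3858 0.2746 0.105 ] [0.5533 0.3546 0.118 ] ((469.07867431640625, 314.52593994140625), (165.73086547851562, 71.37104797363281)
[... 440 characters left out ...]
[ 0.4593 -0.0668  0.105 ] [0.5343 0.0074 0.1219] ((497.7170104980469, -29.65145492553711), (75.1473388671875, 73.11773681640625), 84.24429321289062)
stirrer 733 [ 0.4846 -0.0041  0.0208] [ 0.4311 -0.0918  0.016 ] [0.5473 0.0331 0.03  ] ((494.0135192871094, -28.00897979736328), (115.18622589111328, 111.75507354736328), 10.701165199279785)
flat head 218 [0.5228 0.3217 0.1673] [0.5085 0.3062 0.155 ] [0.539  0.3311 0.1736] ((523.623779296875, 319.5480041503906), (16.2320613861084, 31.367889404296875), 64.20979309082031)
deck 2650 [0.4664 0.3228 0.1126] [0.3841 0.2736 0.1051] [0.5534 0.3557 0.1179] ((468.6263427734375, 314.3529357910156), (165.0135498046875, 73.02642822265625), 4.107757568359375)
```

View pics/topc.png

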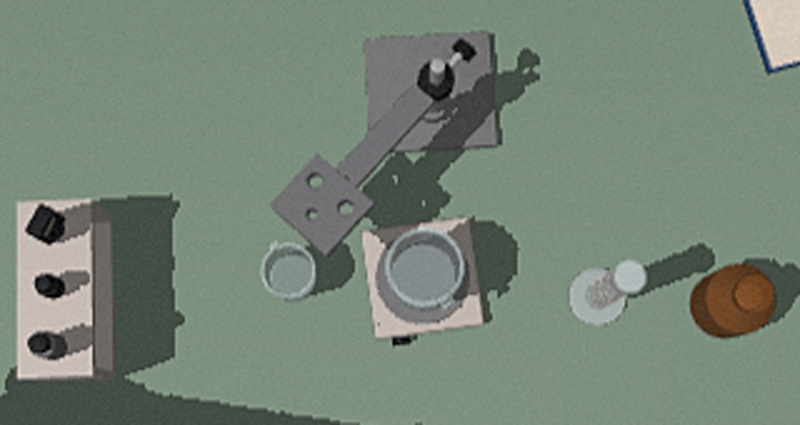

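View pics/sidec.png

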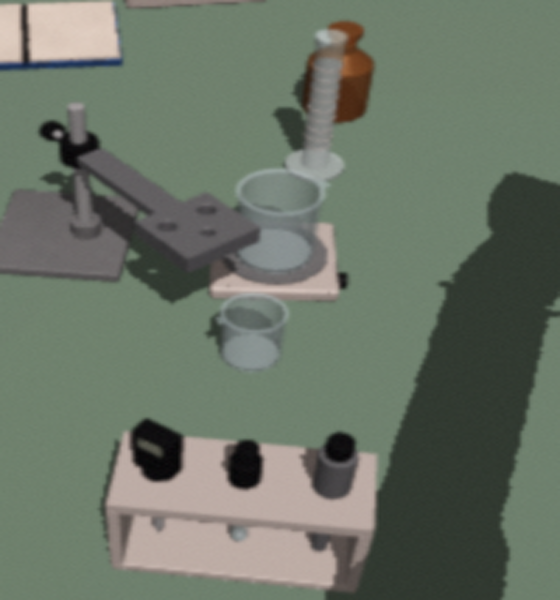

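Top crop: the flat black head is at (45,225), which is the temperature probe. The round black pH cap is at (50,285) and the grey conductivity head at (47,345). There are two beakers: the larger, on the white stirrer at (425,268), and a smaller one on the bench at (288,270). The job needs the one on the stirrer. The side crop agrees, with the flat head at (158,450).

```bash
cat >> h.py <<'E'
from scipy.spatial.transform import Rotation as R
def togo(*targets, yaw=None):
    o=arm.observe(); Rt=R.from_quat(o["tool_rot"]).as_matrix()
    print("t",round(o["t"],2),"tcp",np.round(np.array(o["ee_pos"])*1000,1),"xdir",np.round(Rt[:,0],3),"ydir",np.round(Rt[:,1],3),"y-angle",round(float(np.degrees(np.arctan2(Rt[1,1],Rt[0,1]))),1))
    for t in targets: print(t,"->",np.round(Rt.T@(np.array(t)-o["ee_pos"])*1000,1))
E
python3 - <<'E'
from h import *
im=np.load("side0.npz")["im"];save("probe",cv2.resize(im[335:430,280:390],(550,475),interpolation=cv2.INTER_CUBIC))
togo((.593,.122,.247),(.593,.122,.157))
E
```

```text
t 1.0 tcp [230.1 634.6 247.7] xdir [-0.94   0.341 -0.   ] ydir [0.341 0.94  0.   ] y-angle 70.1
(0.593, 0.122, 0.247) -> [-515.9 -358.2    0.7]
(0.593, 0.122, 0.157) -> [-515.9 -358.2   90.7]
```

View pics/probe.png

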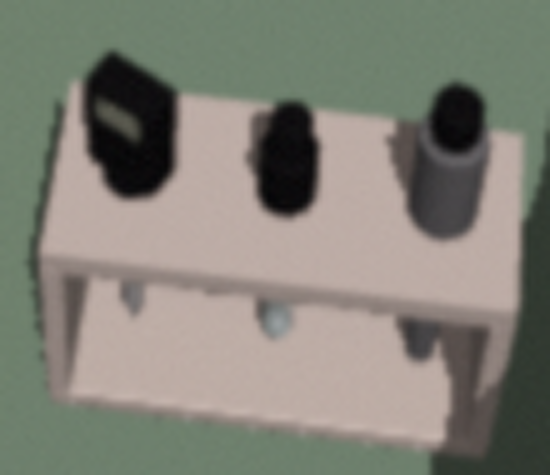

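The crop confirms it: the left one at (135,120) is the only flat head and has a thin steel stem. I'll move to the pushing side of the arm.

```bash
python3 -m handwheel '[[[-34,-24,0,0,1],[-67,-46,0,0,1],[-101,-70,0,0,1],[-134,-93,0,0,1],[-168,-117,0,0,1],[-201,-140,0,0,1],[-235,-163,0,0,1],[-268,-186,0,0,1],[-302,-210,0,0,1],[-335,-233,0,0,1],[-369,-256,0,0,1],[-400,-278,0,0,1]]]'; python3 -m handwheel '[[[-33,-23,0,0,1],[-66,-46,0,0,1],[-99,-69,0,0,1],[-116,-80,0,0,1],[-116,-80,20,0,1],[-116,-80,45,0,1],[-116,-80,70,0,1],[-116,-80,90,0,1],[-116,-80,90,0,1],[-116,-80,90,0,1]]]'
python3 - <<'E'
from h import *
print(arm.observe()["contact_force"])
pv=np.array([.6675,-.0335]);t=[]
for a in np.linspace(40,1.3,9):
    a=np.radians(a);c=pv+.157*np.array([-np.cos(a),np.sin(a)])+.051*np.array([np.sin(a),np.cos(a)]);t.append((*np.round(c,4),.157))
togo(*t)
E
```

```text
t: 2.0
ee_pos: [0.5126, 0.2347, 0.248]
tool_rot: [0.173, 0.985, 0.0, 0.0]
contact_force: [-0.1, -0.4, 0.2]
grip_width: 0.0112
finger_force: 0.0
t: 2.83
ee_pos: [0.5926, 0.122, 0.1572]
tool_rot: [0.173, 0.985, -0.0, -0.001]
contact_force: [0.4, 0.5, 0.2]
grip_width: 0.0003
finger_force: 0.0
[0.36741486 0.49894964 0.22176484]
t 2.83 tcp [592.6 122.  157.2] xdir [-0.94   0.341  0.002] ydir [ 0.341  0.94  -0.001] y-angle 70.1
(np.float64(0.58), np.float64(0.1065), 0.157) -> [  6.6 -18.9   0.2]
(np.float64(0.5685), np.float64(0.0986), 0.157) -> [ 14.7 -30.2   0.2]
(np.float64(0.5577), np.float64(0.0898), 0.157) -> [ 21.9 -42.2   0.2]
(np.float64(0.5477), np.float64(0.0801), 0.157) -> [ 28.  -54.7   0.3]
(np.float64(0.5386), np.float64(0.0696), 0.157) -> [ 32.9 -67.7   0.3]
(np.float64(0.5303), np.float64(0.0584), 0.157) -> [ 36.9 -81.1   0.3]
(np.float64(0.5231), np.float64(0.0465), 0.157) -> [ 39.6 -94.7   0.3]
(np.float64(0.5169), np.float64(0.034), 0.157) -> [  41.2 -108.6    0.4]
(np.float64(0.5117), np.float64(0.021), 0.157) -> [  41.7 -122.6    0.4]
```

```bash
python3 -m handwheel '[[[7,-19,0,0,1],[15,-30,0,0,1],[22,-42,0,0,1],[28,-55,0,0,1],[33,-68,0,0,1],[37,-81,0,0,1],[38,-88,0,0,1],[40,-95,0,0,1],[41,-102,0,0,1],[41,-109,0,0,1],[41,-114,0,0,1],[41,-114,0,0,1]]]'
cat >> h.py <<'E'
def armfit(c, show=None):
    "swivel angle and hole from arm top face in a fixed camera"
    im,d,K,T=cam(c);P=cloud(d,K,T)
    m=(abs(P[...,2]-.149)<.005)&(np.hypot(P[...,0]-.6675,P[...,1]+.0335)<.215)&(np.hypot(P[...,0]-.6675,P[...,1]+.0335)>.025)&(P[...,0]<.68)
    lab=cv2.connectedComponentsWithStats(m.astype(np.uint8))
    m=lab[1]==1+np.argmax(lab[2][1:,4])
    q=(P[m][:,:2]*1000).astype(np.float32); r=cv2.minAreaRect(q)
    print(c,len(q),r,q.min(0),q.max(0))
    if show: save(show,im)
    return P[m]
E
python3 - <<'E'
from h import *
print(arm.observe()["contact_force"])
for c in("top","side"): armfit(c,"sw_"+c)
E
```

```text
t: 3.83
ee_pos: [0.515, 0.0277, 0.1574]
tool_rot: [0.174, 0.985, -0.0, -0.001]
contact_force: [-0.1, 0.2, 0.9]
grip_width: 0.0003
finger_force: 0.1
[-0.11242031  0.2087953   0.94136623]
top 256 ((590.2679443359375, -36.734657287597656), (110.60580444335938, 26.443706512451172), 6.143700122833252) [534.71857 -55.49155] [644.4811   -19.262394]
side 237 ((489.5269470214844, -5.498081207275391), (100.78065490722656, 29.853443145751953), 70.17803192138672) [476.2322  -54.51368] [519.53076   40.693447]
```

```bash
python3 -m handwheel '[[[5,20,0,0,0],[5,40,-40,0,0],[0,70,-75,0,0],[0,110,-95,0,0],[0,150,-95,0,0],[0,190,-95,0,0],[0,200,-95,0,0],[0,200,-95,0,0]]]'
python3 - <<'E'
from h import *
for c in("top","side"): armfit(c,"sw_"+c)
im=cv2.imread("pics/sw_top.png");cv2.imwrite("pics/sw_c.png",cv2.resize(im[160:320,240:400],(640,640))[:600])
E
```

```text
t: 4.6
ee_pos: [0.5836, 0.2224, 0.2515]
tool_rot: [0.17, 0.986, 0.0, -0.001]
contact_force: [-1.3, -0.3, -0.2]
grip_width: 0.0504
finger_force: 0.0
top 1159 ((561.5888671875, -24.127517700195312), (70.0579833984375, 166.3496856689453), 84.49710083007812) [476.24973  -55.938084] [644.1508    18.195204]
side 732 ((525.2542114257812, -21.572765350341797), (75.52466583251953, 92.9377212524414), 84.05611419677734) [476.05783 -60.40136] [572.26404   19.142977]
```

View pics/sw_c.png

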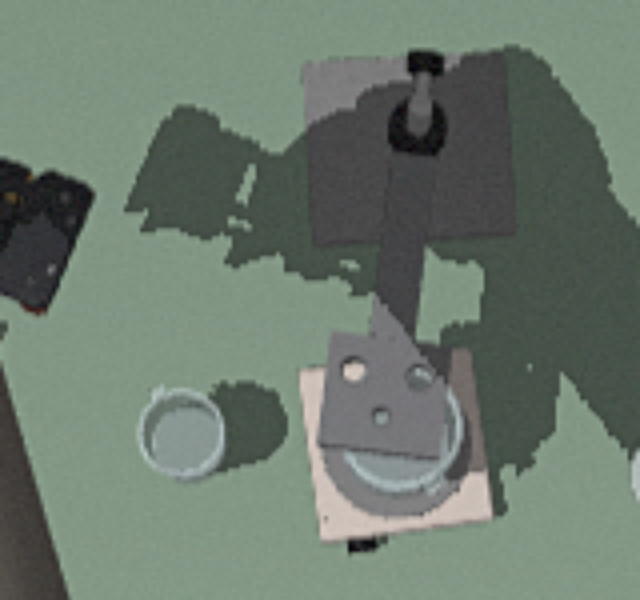

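The picture shows the arm about 5° short: the small hole is at crop (381,416), slightly left of the beaker centre at about (405,435). I'll push about 12 mm more.

```bash
python3 - <<'E'
from h import *
a=np.load("top0.npz");K,T=a["K"],a["T"]
u,v=240+381.5/4-.4,160+416.5/4-.4
r=T[:3,:3]@np.array([(u-K[0,2])/K[0,0],-(v-K[1,2])/K[1,1],-1]);print(T[:3,3]+r*(.15-T[2,3])/r[2])
togo((.516,.06,.2515),(.516,.06,.157),(.514,.028,.157),(.5125,.016,.157))
E
```

```text
[ 0.49826509 -0.0177371   0.15      ]
t 4.7 tcp [583.4 216.4 251.5] xdir [-0.94   0.34   0.001] ydir [ 0.34   0.94  -0.003] y-angle 70.1
(0.516, 0.06, 0.2515) -> [  10.1 -170.     0.4]
(0.516, 0.06, 0.157) -> [  10.  -169.7   94.9]
(0.514, 0.028, 0.157) -> [   1.  -200.5   95. ]
(0.5125, 0.016, 0.157) -> [  -1.7 -212.3   95. ]
```

```bash
python3 -m handwheel '[[[5,-40,0,0,1],[8,-80,0,0,1],[10,-120,20,0,1],[10,-150,50,0,1],[10,-170,80,0,1],[10,-170,95,0,1],[7,-180,95,0,1],[4,-190,95,0,1],[1,-200,95,0,1],[0,-206,95,0,1],[-2,-212,95,0,1],[-2,-212,95,0,1]]]'; python3 -m handwheel '[[[5,20,0,0,0],[5,40,-40,0,0],[0,70,-75,0,0],[0,110,-95,0,0],[0,150,-95,0,0],[0,190,-95,0,0],[0,230,-95,0,0],[0,230,-95,0,0]]]'
python3 - <<'E'
from h import *
for c in("top",): armfit(c,"sx_"+c)
im=cv2.imread("pics/sx_top.png");cv2.imwrite("pics/sx_c.png",cv2.resize(im[220:300,290:390],(800,640),interpolation=cv2.INTER_CUBIC)[:600])
E
```

```text
t: 5.7
ee_pos: [0.5137, 0.016, 0.1584]
tool_rot: [0.173, 0.985, 0.0, 0.0]
contact_force: [-0.9, 1.4, -0.7]
grip_width: 0.0004
finger_force: 0.1
t: 6.37
ee_pos: [0.5928, 0.243, 0.2531]
tool_rot: [0.168, 0.986, 0.003, 0.001]
contact_force: [-0.2, 0.9, -0.4]
grip_width: 0.0504
finger_force: 0.0
top 1168 ((561.26318359375, -32.742008209228516), (69.83396911621094, 166.38607788085938), 88.62397766113281) [477.7845 -67.055 ] [644.4201      3.1788452]
```

View pics/sx_c.png

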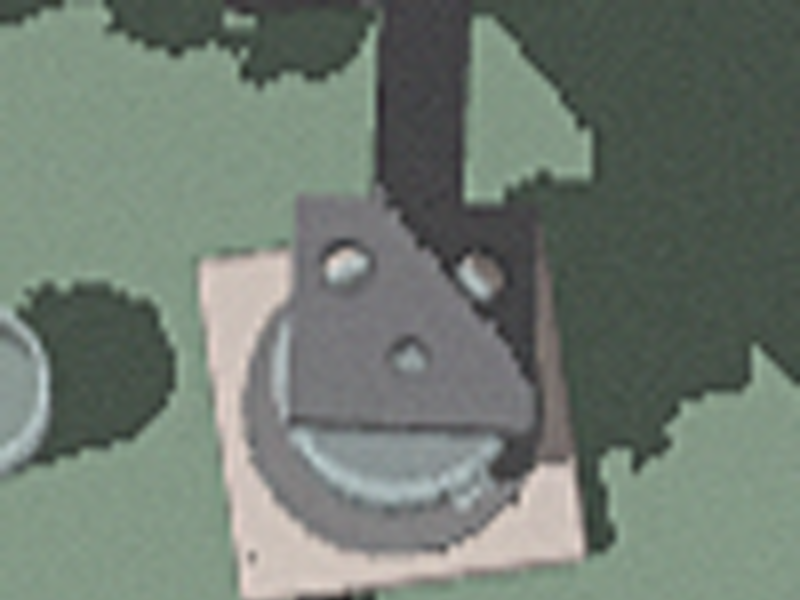

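The arm is in place: the hole is at crop (408,354), over the beaker centre. Next is the probe.

```bash
python3 - <<'E'
from h import *
a=np.load("top0.npz");K,T=a["K"],a["T"]
u,v=290+408.5/8-.5,220+354.5/8-.5
r=T[:3,:3]@np.array([(u-K[0,2])/K[0,0],-(v-K[1,2])/K[1,1],-1]);print("hole",T[:3,3]+r*(.15-T[2,3])/r[2])
togo((.5235,.319,.27))
E
```

```text
hole [ 0.49840127 -0.03040288  0.15      ]
t 6.42 tcp [592.5 239.7 252.7] xdir [-0.943  0.333 -0.001] ydir [0.333 0.943 0.003] y-angle 70.5
(0.5235, 0.319, 0.27) -> [ 91.5  51.9 -17.3]
```

```bash
python3 -m handwheel '[[[30,17,-17,0.05,0],[60,35,-17,0.1,0],[91,52,-17,0.1,0],[91,52,-17,0.1,0],[91,52,-17,0.1,0],[91,52,-17,0.1,0]]]'
python3 - <<'E'
from h import *
im,d,K,T=cam("wrist");P=cloud(d,K,T);save("w1",im)
m=(P[...,2]>.155)&(P[...,2]<.18)&(abs(P[...,0]-.523)<.035)&(abs(P[...,1]-.319)<.035)
q=P[m];print(len(q),q.min(0),q.max(0),np.median(q[:,2]),cv2.minAreaRect((q[:,:2]*1000).astype(np.float32)))
top=q[q[:,2]>.165];print(len(top),cv2.minAreaRect((top[:,:2]*1000).astype(np.float32)),proj((.5235,.319,.17),K,T))
togo((.5235,.319,.150))
E
```

```text
t: 6.92
ee_pos: [0.5249, 0.3115, 0.27]
tool_rot: [0.223, 0.975, -0.0, 0.001]
contact_force: [0.8, -1.1, -0.1]
grip_width: 0.0876
finger_force: 0.0
1210 [0.50603933 0.30865426 0.15508073] [0.53732096 0.33318345 0.17214293] 0.16955600785438113 ((521.3848876953125, 320.8440246582031), (16.086713790893555, 29.625009536743164), 64.60560607910156)
1118 ((521.5554809570312, 321.08612060546875), (15.52811050415039, 29.518234252929688), 64.55078887939453) (np.float64(329.50798353124594), np.float64(242.98316428719167))
t 6.97 tcp [525.3 311.  270. ] xdir [-0.9    0.435 -0.001] ydir [ 0.435  0.9   -0.   ] y-angle 64.2
(0.5235, 0.319, 0.15) -> [  5.2   6.5 119.9]
```

View pics/w1.png

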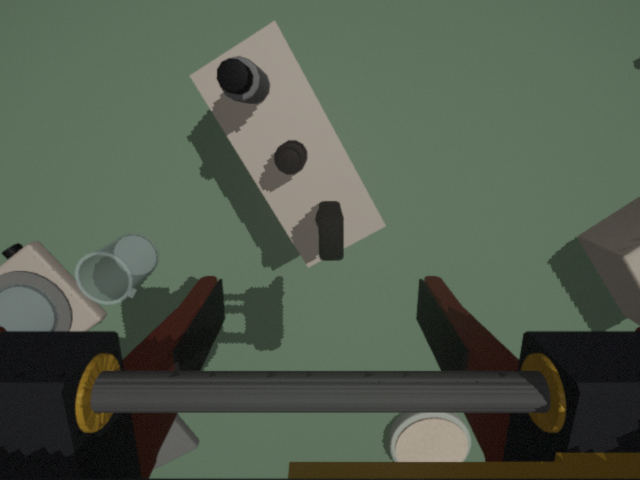

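The wrist view shows the flat head at (330,230), aligned with the fingers. Descend and grip.

```bash
python3 -m handwheel '[[[7,7,20,0,0],[7,7,50,0,0],[7,7,80,0,0],[7,7,100,0,0],[7,7,115,0,0],[7,7,120,0,0],[7,7,120,0,0],[7,7,120,0,0.5],[7,7,120,0,1],[7,7,120,0,1],[7,7,120,0,1],[7,7,120,0,1]]]'; python3 -m handwheel '[[[0,0,0,0,1],[0,0,0,0,1],[0,0,0,0,1],[0,0,0,0,1],[0,0,-10,0,1],[0,0,-20,0,1]]]'
```

```text
t: 7.97
ee_pos: [0.5211, 0.3227, 0.1504]
tool_rot: [0.222, 0.975, 0.001, 0.0]
contact_force: [-0.6, 0.1, -0.7]
grip_width: 0.0581
finger_force: 0.0
t: 8.47
ee_pos: [0.5205, 0.3222, 0.17]
tool_rot: [0.222, 0.975, -0.001, -0.0]
contact_force: [-0.8, -1.1, 0.8]
grip_width: 0.0178
finger_force: 0.1
```

```bash
python3 -m handwheel '[[[0,0,10,0,1],[0,0,20,0,1],[0,0,20,0,1],[0,0,20,0,1],[0,0,20,0,1],[0,0,20,0,1]]]'
```

```text
t: 8.97
ee_pos: [0.525, 0.3218, 0.1557]
tool_rot: [0.223, 0.975, 0.002, 0.003]
contact_force: [-3.4, -7.7, 27.1]
grip_width: 0.0157
finger_force: 30.0
```

Still closing at lift, it clamped about 6 mm high and pressed the rack. I'll relieve that and re-grip cleanly.

```bash
python3 -m handwheel '[[[0,0,-5,0,1],[0,0,-5,0,0.6],[0,0,-5,0,0.5],[0,0,-5,0,0.5],[0,0,-3,0,0.5],[0,0,0,0,0.5],[0,0,0,0,0.5],[0,0,0,0,1],[0,0,0,0,1],[0,0,0,0,1],[0,0,0,0,1],[0,0,0,0,1]]]';  python3 -m handwheel '[[[0,0,0,0,1],[0,0,0,0,1],[0,0,0,0,1],[0,0,0,0,1],[0,0,0,0,1],[0,0,0,0,1]]]'
```

```text
t: 9.97
ee_pos: [0.5209, 0.3225, 0.1497]
tool_rot: [0.222, 0.975, 0.0, 0.0]
contact_force: [0.1, -0.0, -1.0]
grip_width: 0.016
finger_force: 30.0
t: 10.47
ee_pos: [0.5208, 0.3225, 0.1497]
tool_rot: [0.222, 0.975, 0.0, 0.0]
contact_force: [0.2, 0.1, 0.5]
grip_width: 0.016
finger_force: 30.0
```

```bash
python3 -m handwheel '[[[0,0,-10,0,1],[0,0,-30,0,1],[0,0,-60,0,1],[0,0,-95,0,1],[0,0,-130,0,1],[0,0,-160,0,1],[0,0,-175,0,1],[0,0,-180,0,1],[0,0,-180,0,1]]]'; python3 - <<'E'
from h import *
togo((.4984,-.0304,.325))
E
```

```text
t: 11.22
ee_pos: [0.5212, 0.3227, 0.3314]
tool_rot: [0.222, 0.975, 0.001, 0.001]
contact_force: [-0.2, 0.4, -0.8]
grip_width: 0.0161
finger_force: 30.0
t 11.22 tcp [521.2 322.7 331.4] xdir [-0.901  0.433 -0.001] ydir [0.433 0.901 0.003] y-angle 64.3
(0.4984, -0.0304, 0.325) -> [-132.4 -328.1    5.7]
```

```bash
python3 -m handwheel '[[[-13,-33,0,0,1],[-26,-66,0,0,1],[-40,-98,0,0,1],[-53,-131,0,0,1],[-66,-164,0,0,1],[-79,-197,0,0,1],[-93,-230,0,0,1],[-106,-262,0,0,1],[-119,-295,0,0,1],[-132,-328,0,0,1],[-132,-328,0,0,1],[-132,-328,0,0,1]]]'; python3 - <<'E'
from h import *
togo((.4984,-.0304,.325))
im,d,K,T=cam("wrist");save("w2",im);np.savez("w2.npz",d=d,K=K,T=T)
o=arm.observe();p=np.array(o["ee_pos"])
print("hole px",proj((.4984,-.0304,.15),K,T),"tip px",proj(p-[0,0,.138],K,T),"shoulder",proj(p-[0,0,.038],K,T))
im2,d2,K2,T2=cam("side")
print("side hole px",proj((.4984,-.0304,.15),K2,T2),"tip px",proj(p-[0,0,.138],K2,T2))
a=im2[170:300,270:400]
A=cv2.resize(im[150:400,200:450],(560,560),interpolation=cv2.INTER_CUBIC);B=cv2.resize(im2[200:300,300:342],(235,560),interpolation=cv2.INTER_CUBIC)
save("w2s",np.hstack([A,B]));np.savez("s2.npz",im=im2,d=d2,K=K2,T=T2)
E
```

```text
t: 12.22
ee_pos: [0.4966, -0.0325, 0.3283]
tool_rot: [0.224, 0.975, -0.001, -0.001]
contact_force: [-0.2, 1.0, -0.4]
grip_width: 0.0159
finger_force: 30.0
t 12.22 tcp [496.6 -32.5 328.3] xdir [-0.899  0.437  0.002] ydir [ 0.437  0.899 -0.002] y-angle 64.1
(0.4984, -0.0304, 0.325) -> [-0.8  2.7  3.3]
hole px (np.float64(323.51496180600793), np.float64(220.95799407588143)) tip px (np.float64(322.85013000753764), np.float64(232.94948758521028)) shoulder (np.float64(323.7084359575417), np.float64(289.9034199963815))
side hole px (np.float64(350.1608307422826), np.float64(228.23513041648272)) tip px (np.float64(351.92969137285013), np.float64(214.51902476518512))
```

View pics/w2s.png

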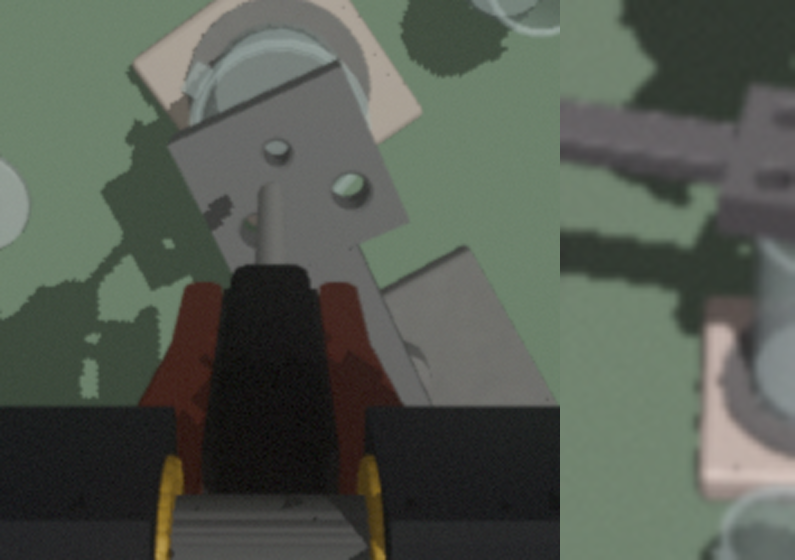

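Wrist crop: the hole is at full-image px (323.7,217.4) and the stem tip at (319.6,232.1). The side crop missed the stem. I'll compute the offset.

```bash
cat >> h.py <<'E'
def ray(u,v,z,K,T):
    r=T[:3,:3]@np.array([(u-K[0,2])/K[0,0],-(v-K[1,2])/K[1,1],-1]);return T[:3,3]+r*(z-T[2,3])/r[2]
E
python3 - <<'E'
from h import *
np.set_printoptions(precision=4,suppress=True)
a=np.load("w2.npz");K,T=a["K"],a["T"];d=a["d"]
h=ray(323.4,217.2,.15,K,T);t=ray(319.4,231.9,.1903,K,T)
P=cloud(d,K,T);print("arm z",P[225,345],"camera",T[:3,3],K[0,0])
print("hole",h,"tip",t,"diff",h-t); togo()
Rt=R.from_quat(arm.observe()["tool_rot"]).as_matrix();print("tool",Rt.T@(h-t))
E
```

```text
arm z [ 0.5093 -0.0159  0.15  ] camera [0.4254 0.0028 0.4654] 392.88664297300494
hole [ 0.4955 -0.0291  0.15  ] tip [ 0.4952 -0.0324  0.1903] diff [ 0.0003  0.0033 -0.0403]
t 12.32 tcp [497.2 -29.4 328.5] xdir [-0.902  0.432  0.002] ydir [ 0.432  0.902 -0.001] y-angle 64.4
tool [0.0011 0.0032 0.0403]
```

```bash
python3 -m handwheel '[[[0,0,10,0,1],[0,0,20,0,1],[0,0,28,0,1],[0,0,30,0,1],[0,0,30,0,1],[0,0,30,0,1],[0,0,30,0,1],[0,0,30,0,1],[0,0,30,0,1]]]'; python3 - <<'E'
from h import *
togo()
im,d,K,T=cam("wrist");togo()
im2,d2,K2,T2=cam("side")
np.savez("w3.npz",d=d,K=K,T=T,K2=K2,T2=T2)
p=np.array(arm.observe()["ee_pos"]);print(proj(p-[0,0,.138],K,T),proj(p-[0,0,.138],K2,T2),proj((.4984,-.0304,.15),K2,T2))
A=cv2.resize(im[180:280,270:370],(400,400),interpolation=cv2.INTER_CUBIC);B=cv2.resize(im2[170:270,300:400],(400,400),interpolation=cv2.INTER_CUBIC)
save("w3s",np.hstack([A,B]))
E
```

```text
t: 13.07
ee_pos: [0.498, -0.0304, 0.3]
tool_rot: [0.222, 0.975, 0.0, 0.0]
contact_force: [1.0, -0.5, -0.6]
grip_width: 0.0161
finger_force: 30.0
t 13.07 tcp [498.  -30.4 300. ] xdir [-0.901  0.433 -0.001] ydir [0.433 0.901 0.001] y-angle 64.3
t 13.12 tcp [497.9 -30.4 300. ] xdir [-0.901  0.433 -0.   ] ydir [0.433 0.901 0.   ] y-angle 64.3
(np.float64(319.76751668957974), np.float64(232.94694104396623)) (np.float64(350.69595160530076), np.float64(224.29753492466642)) (np.float64(350.1608307422826), np.float64(228.23513041648272))
```

View pics/w3s.png

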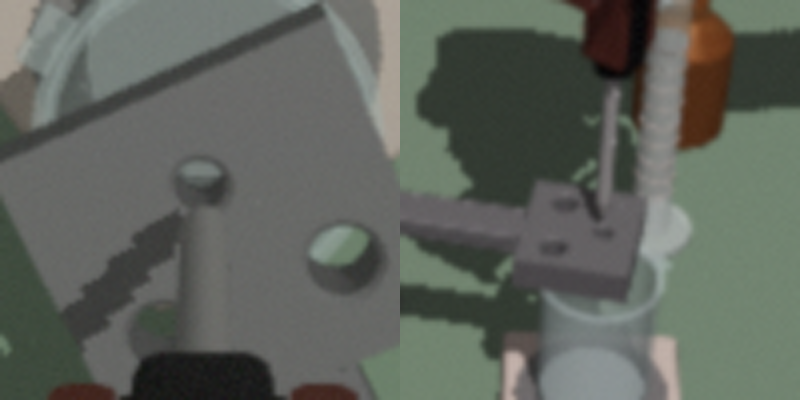

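Wrist half: hole centre (319.6,225.1), tip about (320.3,231). Side half: hole (350.4,227.6), tip (350.6,223.4). They're nearly in line.

```bash
python3 - <<'E'
from h import *
np.set_printoptions(precision=4,suppress=True)
a=np.load("w3.npz");K,T,K2,T2=[a[k] for k in("K","T","K2","T2")]
Rt=R.from_quat(arm.observe()["tool_rot"]).as_matrix()
for K,T,h,t in((K,T,(319.6,225.1),(320.3,231.2)),(K2,T2,(350.4,227.6),(350.6,223.6))):
    H=ray(*h,.15,K,T);t=ray(*t,.162,K,T);print(H,t,H-t,"tool",Rt.T@(H-t)*1000)
E
```

```text
[ 0.4954 -0.0293  0.15  ] [ 0.4969 -0.0294  0.162 ] [-0.0015  0.0001 -0.012 ] tool [ 1.38   -0.5347 11.9992]
[ 0.4982 -0.0327  0.15  ] [ 0.4985 -0.0325  0.162 ] [-0.0003 -0.0001 -0.012 ] tool [ 0.1957 -0.2257 11.9998]
```

```bash
python3 -m handwheel '[[[1,0,2,0,1],[1,0,5,0,1],[1,0,8,0,1],[1,0,11,0,1],[1,0,14,0,1],[1,0,17,0,1],[1,0,17,0,1],[1,0,17,0,1]]]'; python3 - <<'E'
from h import *
for i in range(3): print(arm.observe()["contact_force"])
E
```

```text
t: 13.83
ee_pos: [0.4968, -0.0299, 0.2824]
tool_rot: [0.222, 0.975, -0.0, -0.0]
contact_force: [0.2, -0.1, -0.5]
grip_width: 0.0158
finger_force: 30.0
[ 0.23200594 -0.06076235 -0.50026549]
[ 0.23200594 -0.06076235 -0.50026549]
[ 0.23200594 -0.06076235 -0.50026549]
```

Tip is in the mouth with no force. Continue slowly past the taper.

```bash
python3 -m handwheel '[[[0,0,2,0,1],[0,0,4,0,1],[0,0,6,0,1],[0,0,8,0,1],[0,0,10,0,1],[0,0,12,0,1],[0,0,12,0,1]]]'
```

```text
t: 14.42
ee_pos: [0.4966, -0.0299, 0.2702]
tool_rot: [0.222, 0.975, -0.0, -0.0]
contact_force: [0.3, -0.6, -1.1]
grip_width: 0.0159
finger_force: 30.0
```

```bash
python3 -m handwheel '[[[0,0,4,0,1],[0,0,8,0,1],[0,0,12,0,1],[0,0,16,0,1],[0,0,20,0,1],[0,0,24,0,1],[0,0,28,0,1],[0,0,32,0,1],[0,0,36,0,1],[0,0,40,0,1],[0,0,40,0,1]]]'
```

```text
t: 15.33
ee_pos: [0.4964, -0.0299, 0.2298]
tool_rot: [0.222, 0.975, -0.0, -0.001]
contact_force: [0.4, -0.3, -0.2]
grip_width: 0.0159
finger_force: 30.0
```

```bash
python3 -m handwheel '[[[0,0,4,0,1],[0,0,8,0,1],[0,0,12,0,1],[0,0,16,0,1],[0,0,20,0,1],[0,0,24,0,1],[0,0,28,0,1],[0,0,32,0,1],[0,0,36,0,1],[0,0,36,0,1]]]'
```

```text
t: 16.17
ee_pos: [0.4964, -0.0299, 0.1938]
tool_rot: [0.222, 0.975, -0.0, -0.001]
contact_force: [-0.9, 0.1, -0.2]
grip_width: 0.0159
finger_force: 30.0
```

```bash
python3 -m handwheel '[[[0,0,1,0,1],[0,0,2,0,1],[0,0,3,0,1],[0,0,4,0,1],[0,0,5,0,1],[0,0,5,0,1],[0,0,5,0,1]]]'; python3 -m handwheel '[[[0,0,0.5,0,1],[0,0,0.5,0,1],[0,0,1,0,1],[0,0,1,0,1]]]'
```

```text
t: 16.75
ee_pos: [0.4969, -0.0299, 0.1896]
tool_rot: [0.222, 0.975, -0.0, -0.0]
contact_force: [0.1, -0.2, -1.1]
grip_width: 0.0158
finger_force: 30.0
t: 17.08
ee_pos: [0.4969, -0.0299, 0.1886]
tool_rot: [0.222, 0.975, 0.0, -0.0]
contact_force: [0.2, 0.2, -0.6]
grip_width: 0.0155
finger_force: 30.0
```

```bash
python3 -m handwheel '[[[0,0,0.5,0,1],[0,0,0.5,0,1],[0,0,1,0,1],[0,0,1,0,1],[0,0,1.5,0,1],[0,0,1.5,0,1]]]'
```

```text
t: 17.58
ee_pos: [0.4969, -0.0299, 0.1876]
tool_rot: [0.222, 0.975, 0.0, -0.0]
contact_force: [-1.8, -0.3, 5.5]
grip_width: 0.0161
finger_force: 30.0
```

Seated (5.5 N upward). Release and withdraw.

```bash
python3 -m handwheel '[[[0,0,0,0,0.8],[0,0,0,0,0.6],[0,0,0,0,0.5],[0,0,0,0,0.5],[0,0,0,0,0.5],[0,0,-10,0,0.5],[0,0,-30,0,0.5],[0,0,-60,0,0.5],[0,0,-90,0,0.5],[0,0,-120,0,0.5],[0,0,-120,0,0.5]]]'; python3 -m handwheel '[[[0,40,0,0,0.5],[0,80,0,0,0.5],[0,120,0,0,0.5],[0,160,0,0,0.5],[0,200,0,0,0.5],[0,240,0,0,0.5],[0,280,0,0,0.5],[0,280,0,0,0.5]]]'
python3 - <<'E'
from h import *
np.set_printoptions(precision=4,suppress=True)
im,d,K,T=cam("top");P=cloud(d,K,T);im2,d2,K2,T2=cam("side");P2=cloud(d2,K2,T2)
for Q in(P,P2):
    m=(Q[...,2]>.195)&(Q[...,2]<.22)&(np.hypot(Q[...,0]-.4975,Q[...,1]+.03)<.04);q=Q[m];print(len(q),q.mean(0),q[:,2].max())
    m=(abs(Q[...,2]-.117)<.01)&(np.hypot(Q[...,0]-.4975,Q[...,1]+.03)<.05);q=Q[m];print("rim",q.min(0),q.max(0))
save("end",np.hstack([cv2.resize(im[220:300,290:370],(400,400),interpolation=cv2.INTER_CUBIC),cv2.resize(im2[170:290,285:405],(400,400),interpolation=cv2.INTER_CUBIC)]))
E
```

```text
t: 18.5
ee_pos: [0.4997, -0.0303, 0.3135]
tool_rot: [0.222, 0.975, 0.002, 0.005]
contact_force: [1.2, -0.1, 0.2]
grip_width: 0.0437
finger_force: 0.0
t: 19.17
ee_pos: [0.6185, 0.2322, 0.3059]
tool_rot: [0.217, 0.976, 0.002, -0.001]
contact_force: [-1.2, 1.7, -0.5]
grip_width: 0.0438
finger_force: 0.0
106 [ 0.4978 -0.0307  0.2077] 0.21516231402625818
rim [ 0.4601 -0.0606  0.1104] [0.5296 0.0073 0.1231]
126 [ 0.498  -0.0273  0.205 ] 0.21142003137021392
rim [ 0.4594 -0.0594  0.107 ] [0.5289 0.0083 0.1221]
```

View pics/end.png

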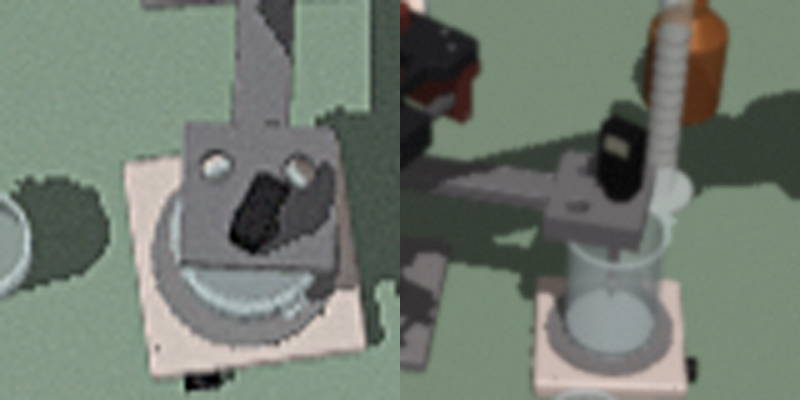

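The final picture shows the probe upright at (260,213) with its shoulder on the arm. The stem runs down into the beaker at (612,280), the head top is at about 0.208 m as expected, and the beaker hasn't moved.

```bash
python3 -m handwheel '[[[0,0,0,0,0.5],[0,0,0,0,0.5],[0,0,0,0,0.5]]]'; python3 -c "
from workcell import arm
print(arm.close_job())"
```

```text
t: 19.52
ee_pos: [0.6181, 0.2207, 0.3077]
tool_rot: [0.223, 0.975, 0.0, 0.0]
contact_force: [0.3, -0.3, -0.0]
grip_width: 0.0436
finger_force: 0.0
the job is handed in; nothing more can be done
None
```

The job is handed in, with no verdict shown: the arm's small hole is over the larger beaker, and the temperature probe was lowered through it and released at 5.5 N contact, shoulder on the arm. It took 19.5 s. One grip slip pressed the probe about 27 N into the rack before I re-gripped it; the beaker had not moved in the last images, and the robot never went near the other items after that.

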